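# Fetch a stray bearing from under a guard with the reacher

### The job

A ball bearing has slipped under the low barred guard and is held down there by the guard's sprung wiper. Take the reacher by its grip, slide its jaws in either side of the bearing, squeeze the trigger so that they hold it firmly but gently, draw it out in the jaws until it lies flat on the bench well clear in front of the guard, then let go so that the jaws spring open. Do not touch the bearing with the fingers, do not knock the guard, and leave the other things alone.

Things in the scene. Friction and masses are not known exactly. Their poses are not given: they have to be found in the camera images.
- reacher: Pick-up reacher lying on the bench, 250 mm long, 0.29 kg. Origin on the bench under the middle of its handle; x points along the tool to the jaws, y from the fixed palm plate to the trigger plate, z up. The handle is these two upright parallel black plates, 10 to 56 mm above the bench, 62 mm over both when released. Most of its weight is in the handle; it can be slid on the bench.
- palm (a point): Middle of the palm plate's outer face, at reacher y = -31 mm, z = 33 mm. The plate is 60 mm long in x; near its ends lips stand 8 mm proud of the outer face, 48 mm clear between them (x = -24 to +24 mm), which keep a finger in place.
- trigger_face (a point): Middle of the trigger plate's outer face (60 mm long in x), at reacher y = +31 mm when released. It slides straight towards the palm, up to 30 mm, and carries the moving jaw: the jaws close by as much as the handle does. A return spring pushes it out with 9 N released, 11 N at 12 mm, 13 N at 30 mm.
- reacher_jaw: Moving jaw, on the trigger's side. Its origin coincides with the reacher's when released and moves to the reacher's -y as it closes. Once both pads hold something the tool is springy: each mm that the handle is squeezed further adds about 2 N, and the force on a finger is the squeeze plus the return spring.
- jaw_pad (a point): Middle of the moving jaw's pad face, at reacher x = 200, y = +27 (open), z = 12 mm. Both jaws are flat plates parallel to x, 3 to 21 mm above the bench; their rubber pads run from x = 180 to 220 mm (the tips) and stand 54 mm apart when open.
- fixed_pad (a point): Middle of the fixed jaw's pad face, at reacher x = 200, y = -27, z = 12 mm.
- yoke (a point): Middle of the front face of the cross yoke behind the jaws, at reacher x = 143 mm; the yoke is 100 mm wide (y = +-50 mm) and 1 to 23 mm high. A 12 mm tube and a thin rod, no higher than 33 mm, join it to the handle.
- bearing: Ball bearing, a flat steel ring 42 mm in diameter, 13 mm high, 0.05 to 0.09 kg, lying flat under the guard. Origin at the centre of its underside. Squeezed with less than about 9 N it slips out of the jaws as it is drawn from under the wiper; more than 22 N damages it.
- guard: Low guard fixed to the bench: steel side and back walls, roof of thin bars; 140 mm deep (x), 180 mm wide (y), 49 mm high, middle bracket to 61 mm; feet out to y = +-111 mm. Origin on the bench at its centre; x points from the open front (x = -70 mm) to the back wall (inner face x = +64 mm). Inner side faces y = +-84 mm; 45 mm high inside.
- wiper_pad (a point): Underside of the guard's sprung wiper strip, 13 mm above the bench on top of the bearing, which it presses down with about 7.5 N. The strip lies along guard y = 0, 20 mm wide, from guard x = -41 to +50 mm; it can rise 10 mm.
- bush: Bystander: plain flanged steel bush, 39 mm across, 30 mm high, standing near the right edge. Origin at the centre of its underside.
- coil_spring: Bystander: steel coil spring, 25 mm across, 37 mm high, standing near the right edge. Origin at the centre of its underside.
- grease_tin: Bystander: round tin with a lid, 65 mm across, 33 mm high, on the left. Origin at the centre of its underside.
- elbow: Bystander: small elbow fitting, 22x42 mm, 36 mm high, on the left. Origin at the centre of its underside.

How it is judged (in metres and radians):
On the way, in this order (a step that is already met when the one before it is completed fails the run):
1. with the handle held, the jaws grip the bearing under the guard (contact force between reacher_jaw and bearing above 4 N and contact force between the fingers and reacher above 4 N and x of bearing in the frame of guard above -0.05 m), for 0.2 s.
2. the jaws, still squeezed, bring the bearing out of the guard along the bench (contact force between reacher_jaw and bearing above 2 N and contact force between the fingers and reacher above 4 N and x of bearing in the frame of guard below -0.11 m), for 0.1 s.
At the end, for the whole second after the job is handed in: The bearing lies flat (under 0.1 rad, within 4 mm of bench height) and still in front of the guard, its origin at guard x below -110 mm; the reacher lies flat (under 0.1 rad, within 6 mm) and still on the bench, its moving jaw within 5 mm of fully open (x of bearing in the frame of guard below -0.11 m and height (world z) of bearing between -0.004 and 0.004 m and angle between each of bearing, reacher's own z axis and vertical below 0.1 rad and linear speed of each of bearing, reacher below 0.02 m/s and y of reacher_jaw in the frame of reacher above -0.005 m and height (world z) of reacher below 0.006 m); the robot touches nothing.
It fails at once if the moving jaw squeezes the bearing with more than 22 N (contact force between reacher_jaw and bearing above 22 N).
It fails at once if the robot touches the bearing itself (contact force between any of the fingers, the arm and bearing above 0.5 N).
It fails at once if the guard is knocked or pushed with more than 12 N by the reacher or the robot (contact force between any of reacher, the fingers, the arm and guard above 12 N).
It fails at once if a bystander is moved by more than 20 mm (distance of any of bush, coil_spring, grease_tin, elbow from where it was at the start of the episode above 0.02 m).
It also fails if it takes over 62 s, if anything falls off the work surface, if the arm or the gripper's body presses on something with over 40 N, if the wrist force passes 120 N, or if a joint passes its speed limit or range.

### The arm

A 6-joint arm with a two-finger parallel gripper is mounted at the origin on a cart in front of the work surface, level with it; the furniture and walls round the work are solid. World frame = base frame: x ahead of the robot, y to its left, z up, the work surface at z = 0. Lengths are in m, angles in degrees, forces in N, time in s.
With the tool pointing down it reaches from about 0.25 to 0.775 m from the base axis. Payload 4 kg.
Tool frame: the origin (TCP) lies midway between the tips of the shut fingers; the grasp point (between the pads) lies 19 mm behind it (grip_point_offset is the distance from the TCP to the grasp point, in m); y points along the fingers, x is the direction in which the jaws open and shut, and the axes are right-handed (so a half turn about y gives the same grasp; the last joint's range is limited). The gripper opens to 85 mm and grips with 20 to 120 N. Pads are 22 mm wide; open, the fingers measure 114 mm over their backs; the gripper's body (76 mm by 85 mm) begins 54 mm behind the grasp point. The pads swing forward as they close: fully open they stand 13 mm farther back than shut.
Start: joints at [62.217, 4.996, 78.535, -0, 96.463, -5.907], TCP at [0.205, 0.51, 0.197] pointing down, gripper open.
Joint ranges: [-177.83, 177.83], [-43.37, 116.18], [15.69, 146.23], [-61.86, 241.86], [9.47, 152.12], [-147.06, 147.06]. Speed limits (degrees/s): [159.86, 159.86, 180, 180, 180, 180].

### API

Orientations are given as [roll, pitch, yaw] about the fixed x, y, z axes, in that order (R = Rz(yaw) Ry(pitch) Rx(roll)).
In Python, from cell import * gives the robot as it stands. Calls block until the motion is done:
- movep(position, orientation): joint-space move of the TCP to a pose.
- servo_line(position, rot=None, vel=0.15): straight line of the TCP; rot=None keeps the orientation; vel is the mean speed in m/s.
- move_j(angles): joint-space move.
- gripper_to(opening): opening from 0.0 (shut) to 1.0 (fully open); the grip force is fixed at half the most; returns when the fingers have stopped.
- pause(seconds).
- ik(position, orientation): joint angles nearest the present ones, or None.
- read_state(): the state.
- camera(name): name is "scene" or "top"; returns a dict with "frame" (400x640x3 uint8, red, green, blue), "range_z" (400x640 float32, m along the optical axis (not along the pixel's ray), 0 where there is no reading), "intrinsics" (3x3 intrinsics, pixels), "extrinsics" (4x4, takes a point from world to camera coordinates). Camera axes: x right, y down, z forward; pixel columns grow to the right and rows downward; lengths in m; the calibration is good to about 2 mm. A picture is of the moment at which its call begins.
A pose or a line that the arm cannot do raises Unreachable and nothing moves.
- job_done(): hands the job in, once; it reports no verdict.
The state is a dict: "time": time; "joints": joint angles; "qd": joint speeds; "joint_torque": joint torques, N m; "eef_pos": TCP position; "ee_rot": TCP orientation; "wrist_force": force on the tool from outside, world axes, zero at the start; "wrist_torque": the same for the moment, N m; "gripper_width": opening from 0.0 (shut) to 1.0 (fully open).
Only numpy, scipy, OpenCV 4.12 (cv2) and the standard library are available. Lean on these libraries where they do the work, as an engineer would, in place of code of your own. Each camera call takes 0.05 s, during which the arm holds its last target.

## Working session

There is one attempt and no reset: what is moved stays moved. The work goes in short steps, each a Python script; the robot and the scene stay as the last script left them, time stands still between calls to the robot, and variables do not carry over. Pictures are saved under pics/ and viewed, and the job is handed in when it is done.

```bash
ls; mkdir -p pics
python3 - <<'E'
from cell import *
import cv2,numpy as np
for n in ("scene","top"):
    c=camera(n); cv2.imwrite(f"pics/{n}0.png",c["frame"][:,:,::-1]); np.savez(f"pics/{n}0.npz",**c)
    print(n,c["intrinsics"].tolist(),np.round(c["extrinsics"],4).tolist())
print(read_state())
E
```

```text
pics
scene [[388.3689479346381, 0.0, 316.48433448247124], [0.0, 388.3689479346381, 204.7157668684569], [0.0, 0.0, 1.0]] [[0.7228, -0.6906, 0.0246, -0.463], [-0.2833, -0.3286, -0.901, 0.2157], [0.6303, 0.6443, -0.4332, 0.7081], [0.0, 0.0, 0.0, 1.0]]
top [[466.66859160635937, 0.0, 315.6136773235432], [0.0, 466.66859160635937, 198.42265429060075], [0.0, 0.0, 1.0]] [[0.0274, -0.9996, -0.0053, -0.0548], [-0.9925, -0.0266, -0.1196, 0.6215], [0.1194, 0.0086, -0.9928, 1.2084], [0.0, 0.0, 0.0, 1.0]]
{'time': 0.1, 'joints': array([ 6.22206425e+01,  5.03687081e+00,  7.86146125e+01, -1.99850311e-03,
        9.64641637e+01, -5.90832498e+00]), 'qd': array([-0.07647436, -0.07402287, -0.21404263,  0.0941634 ,  0.01872632,
       -0.03926426]), 'joint_torque': array([ 2.36533378e-03, -3.53014827e+01, -3.14218283e+01, -1.07694959e-04,
        7.94693478e-03, -4.15732711e-05]), 'eef_pos': array([0.20467064, 0.50994644, 0.19545025]), 'ee_rot': array([-89.99007132,   0.11523712,  68.12875452]), 'wrist_force': array([-0.26241881,  0.65493537, -0.59926151]), 'wrist_torque': array([0.02294063, 0.03363686, 0.04316372]), 'gripper_width': 1.0015541724309927}
```

View pics/scene0.png

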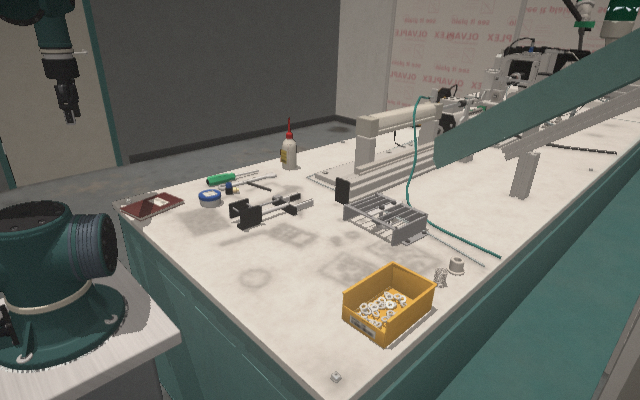

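View pics/top0.png

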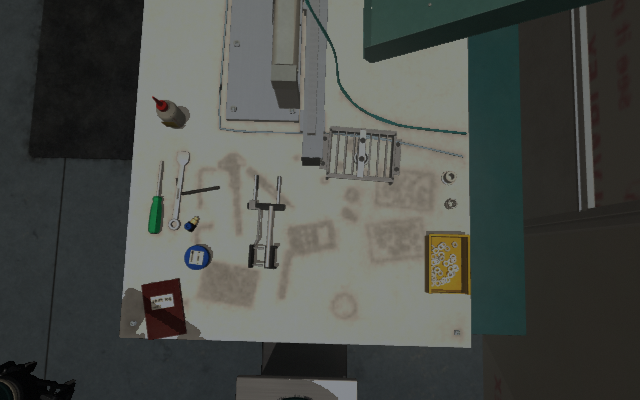

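The top view shows the reacher at about (264,225) with its jaws pointing up (+x), and the guard at about (362,155). The bystanders are at the left and right edges. I'll enlarge both.

```bash
cat > h.py <<'E'
import numpy as np,cv2
def px2w(c,u,v,z):
    K=c["intrinsics"];E=c["extrinsics"];R=E[:3,:3];t=E[:3,3]
    d=R.T@np.linalg.inv(K)@np.array([u,v,1.]);o=-R.T@t
    return o+d*(z-o[2])/d[2]
def w2px(c,p):
    q=c["extrinsics"][:3,:3]@np.array(p)+c["extrinsics"][:3,3];q=c["intrinsics"]@q;return q[:2]/q[2]
def crop(c,u0,v0,u1,v1,s,fn,gain=1.0):
    im=c["frame"][v0:v1,u0:u1,::-1]
    im=np.clip(im.astype(float)*gain,0,255).astype(np.uint8)
    cv2.imwrite(fn,cv2.resize(im,None,fx=s,fy=s,interpolation=cv2.INTER_CUBIC))
E
python3 - <<'E'
from h import *
c=dict(np.load("pics/top0.npz"))
crop(c,240,170,300,275,5.5,"pics/t_re.png",1.3)
crop(c,310,115,415,190,7,"pics/t_gu.png",1.3)
c=dict(np.load("pics/scene0.npz"))
crop(c,330,170,440,250,7,"pics/s_gu.png",1.3)
E
```

```text
(no output)
```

View pics/t_re.png

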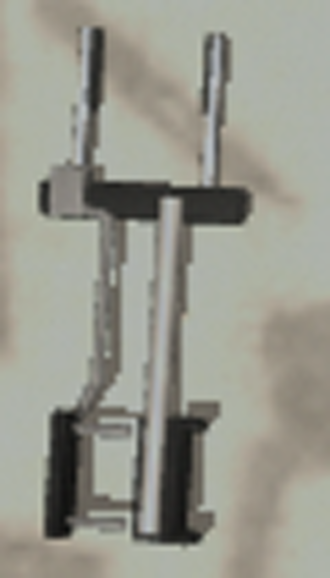

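View pics/t_gu.png

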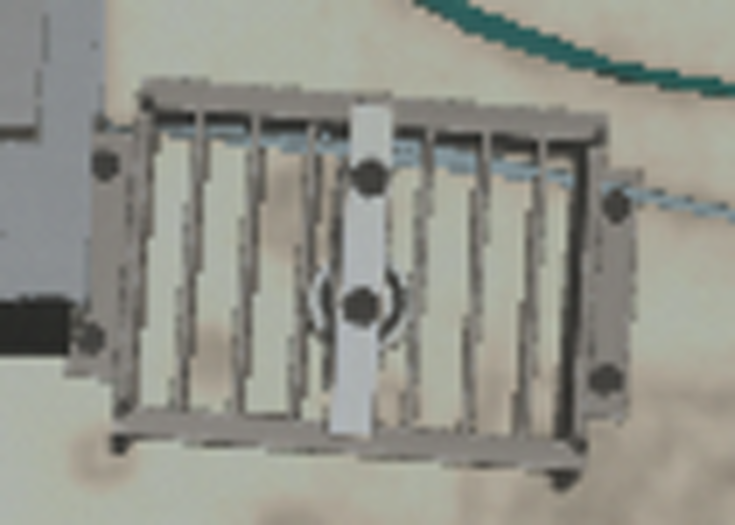

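View pics/s_gu.png

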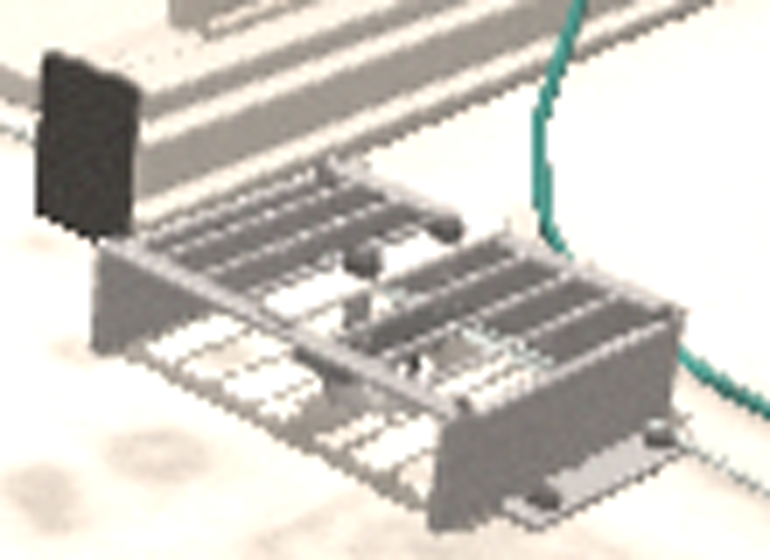

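Run:
```python
from h import *
c=dict(np.load("pics/top0.npz"))
G=lambda x,y,z:np.round(px2w(c,310+(x+.5)/7-.5,115+(y+.5)/7-.5,z),4)
R=lambda x,y,z:np.round(px2w(c,240+(x+.5)/5.5-.5,170+(y+.5)/5.5-.5,z),4)
print("guard roof BL BR FL FR",G(142,82,.049),G(606,118,.049),G(113,410,.049),G(578,465,.049))
print("bracket back/front",G(373,103,.061),G(352,435,.061))
print("feet bolts L back,front R back,front",G(105,165,.005),G(90,340,.005),G(617,207,.005),G(605,380,.005))
print("bearing L/R edges",G(315,300,.013),G(408,300,.013))
print("jaw tips L,R",R(92,28,.021),R(217,34,.021))
print("yoke L R mid",R(40,195,.023),R(250,205,.023))
print("trigger outer far/near",R(50,410,.056),R(45,537,.056))
print("palm lips far/near",R(219,402,.056),R(213,515,.056))
print("palm far near",R(197,418,.056),R(186,543,.056))
D=c["range_z"]
# depth based tops
K=c["intrinsics"];E=c["extrinsics"]
v,u=np.mgrid[0:400,0:640]
P=np.stack([(u-K[0,2])*D/K[0,0],(v-K[1,2])*D/K[1,1],D],-1)-E[:3,3]
P=P@E[:3,:3]; np.save("pics/P.npy",P)
print("bench z",np.median(P[200:220,330:345,2]))
for n,u,v in(("bush",449,177),("spring",450,203),("tin",197,257),("elbow",192,224),("rail end",311,161),("tub",447,262)):print(n,np.round(P[v,u],3))
m=(P[...,2]>.045)&(P[...,2]<.07)
sub=m.copy();sub[:]=0;sub[235:280,240:290]=m[235:280,240:290]
q=P[sub];print("handle extents",q.min(0),q.max(0),len(q))
sub[:]=0;m2=(P[...,2]>.04)&(P[...,2]<.07);sub[120:195,322:402]=m2[120:195,322:402]
q=P[sub][:,:2].astype(np.float32);print(cv2.minAreaRect(q))
```

```text
guard roof BL BR FL FR [ 0.818  -0.0711  0.049 ] [ 0.8084 -0.2495  0.049 ] [ 0.6898 -0.0631  0.049 ] [ 0.6733 -0.2398  0.049 ]
bracket back/front [ 0.8087 -0.1589  0.061 ] [ 0.6805 -0.153   0.061 ]
feet bolts L back,front R back,front [ 0.7961 -0.058   0.005 ] [ 0.7253 -0.0538  0.005 ] [ 0.7844 -0.2613  0.005 ] [ 0.7146 -0.257   0.005 ]
bearing L/R edges [ 0.742  -0.1417  0.013 ] [ 0.743  -0.1782  0.013 ]
jaw tips L,R [0.6855 0.1253 0.021 ] [0.6841 0.0633 0.021 ]
yoke L R mid [0.6015 0.147  0.023 ] [0.5994 0.0439 0.023 ]
trigger outer far/near [0.4962 0.1325 0.056 ] [0.4367 0.1322 0.056 ]
palm lips far/near [0.5021 0.0528 0.056 ] [0.4492 0.0536 0.056 ]
palm far near [0.4943 0.0629 0.056 ] [0.4358 0.0658 0.056 ]
bench z 0.0002392668906871119
bush [ 0.697 -0.404 -0.001]
spring [ 0.625 -0.407 -0.002]
tin [0.459 0.271 0.033]
elbow [0.547 0.293 0.021]
rail end [ 0.715 -0.024  0.084]
tub [ 0.464 -0.394  0.011]
handle extents [0.43634248 0.06184979 0.0454605 ] [0.49418084 0.13237805 0.06272002] 220
((0.7454390525817871, -0.15642215311527252), (0.18019801378250122, 0.14215348660945892), 86.91175842285156)
```

```bash
cat >> h.py <<'E'
def T(p,pts):
    x,y,a=p;a=np.radians(a);pts=np.atleast_2d(pts).astype(float);o=pts.copy()
    o[:,0]=x+np.cos(a)*pts[:,0]-np.sin(a)*pts[:,1];o[:,1]=y+np.sin(a)*pts[:,0]+np.cos(a)*pts[:,1];return o
def box(x0,x1,y0,y1,z0,z1):
    f=lambda z:np.array([[x0,y0,z],[x1,y0,z],[x1,y1,z],[x0,y1,z],[x0,y0,z]])
    return [f(z1),f(z0)]
def reacher(sq=0):
    s=sq
    L=box(-.03,.03,.031-s,.021-s,.01,.056)[:1]+box(-.03,.03,-.031,-.021,.01,.056)
    L+=box(.143,.131,-.05,.05,.001,.023)[:1]+box(.18,.22,.027-s,.032-s,.003,.021)[:1]+box(.18,.22,-.027,-.032,.003,.021)[:1]
    return L
def guard():
    return box(-.07,.07,-.09,.09,0,.049)[:1]+[np.array([[-.07,0,.061],[.07,0,.061]]),np.array([[-.07,-.111,.0],[.07,-.111,.0]]),np.array([[-.07,.111,.0],[.07,.111,.0]])]
def ring(r,z):
    t=np.linspace(0,2*np.pi,60);return [np.c_[r*np.cos(t),r*np.sin(t),0*t+z]]
def overlay(c,items,u0,v0,u1,v1,s,fn,gain=1.3):
    im=np.clip(c["frame"][v0:v1,u0:u1,::-1].astype(float)*gain,0,255).astype(np.uint8)
    im=cv2.resize(im,None,fx=s,fy=s,interpolation=cv2.INTER_CUBIC)
    for pose,Ls,col in items:
        for l in Ls:
            q=np.array([w2px(c,p) for p in T(pose,l)]);q=(q-[u0,v0]+.5)*s-.5
            cv2.polylines(im,[np.round(q).astype(np.int32)],False,col,1)
    cv2.imwrite(fn,im)
E
cat > ov.py <<'E'
from h import *
import sys
c=dict(np.load("pics/top0.npz"));d=dict(np.load("pics/scene0.npz"))
rp=(0.466,0.0985,-1.2);gp=(0.7445,-0.1560,-3.0);b=(.7435,-.1595,0)
it=[(rp,reacher(),(0,0,255)),(gp,guard(),(0,0,255)),(b,ring(.021,.013),(255,0,0))]
overlay(c,it,240,170,300,275,5.5,"pics/o_re.png")
overlay(c,it,320,120,410,190,8,"pics/o_gu.png")
overlay(d,it,220,170,440,260,3.6,"pics/o_s.png")
E
python3 ov.py
```

```text
(no output)
```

View pics/o_re.png

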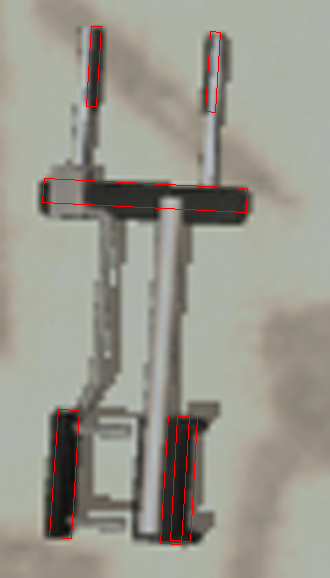

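View pics/o_gu.png

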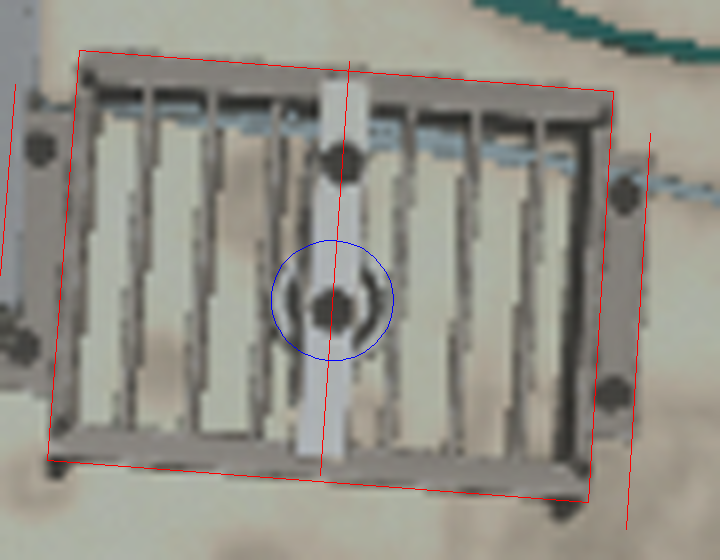

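View pics/o_s.png

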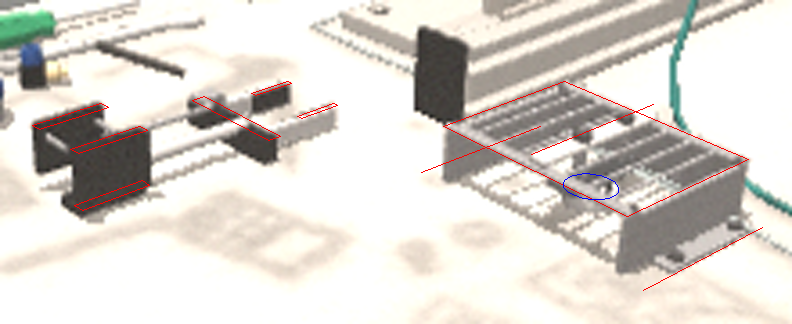

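The overlays fit: guard at (0.7445, -0.156), yaw -3°; reacher at (0.466, 0.0985), yaw -1.2°; bearing at about (0.7435, -0.1595). I'll take the handle next.

Run:
```python
from cell import *
from h import *
movep([0.466,0.0985,0.16],[-90,0,88.8])
s=read_state();print(s["time"],s["joints"].round(1),s["eef_pos"].round(4),s["wrist_force"].round(2))
servo_line([0.466,0.0985,0.014],vel=0.08)
s=read_state();print(s["time"],s["eef_pos"].round(4),s["wrist_force"].round(2),s["gripper_width"])
c=camera("scene");crop(c,200,150,330,250,6,"pics/a1.png",1.2)
c=camera("top");crop(c,230,170,310,290,5,"pics/a1t.png",1.2)
for w in (0.8,0.76,0.73,0.70):
    gripper_to(w);s=read_state();print(w,s["gripper_width"],s["time"],s["wrist_force"].round(2))
c=camera("scene");crop(c,200,150,330,250,6,"pics/a2.png",1.2)
```

```text
1.8833 [  5.2  -3.9  91.6   0.   92.3 -83.7] [0.466  0.0992 0.1601] [0.88 0.2  0.23]
3.8583 [0.4665 0.0985 0.0145] [ 0.54  0.62 -0.78] 0.997657600088356
0.8 0.7988495163164698 4.275 [ 0.64  0.87 -0.48]
0.76 0.7595889468021852 4.4917 [-0.32  1.97  0.31]
0.73 0.7298485577609644 4.7083 [-1.46  2.74  1.4 ]
0.7 0.7032057825589277 4.925 [-2.24  0.52  4.44]
```

View pics/a1.png

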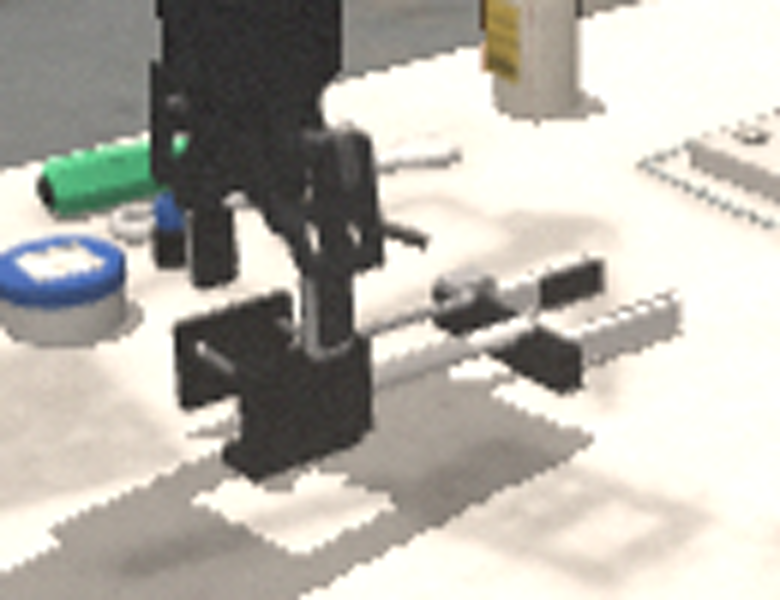

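View pics/a2.png

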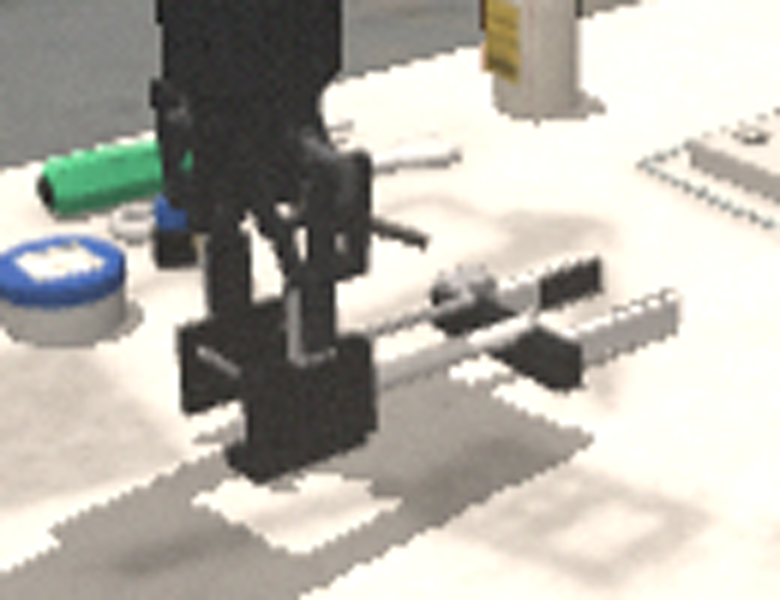

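Run:
```python
from cell import *
from h import *
c=camera("scene")
fy=0.0297
it=[((.466,.0985,-1.2),reacher(.0025),(0,0,255)),
((.466,.0985,-1.2),[np.array([[-.011,-fy,.016],[.011,-fy,.016],[.011,-fy,.06],[-.011,-fy,.06],[-.011,-fy,.016]]),np.array([[-.011,fy,.016],[.011,fy,.016],[.011,fy,.06],[-.011,fy,.06],[-.011,fy,.016]])],(0,255,0))]
overlay(c,it,215,165,305,240,8,"pics/a3.png",2.2)
c=camera("top");overlay(c,it,230,170,310,280,5,"pics/a3t.png",2)
```

```text
(no output)
```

View pics/a3.png

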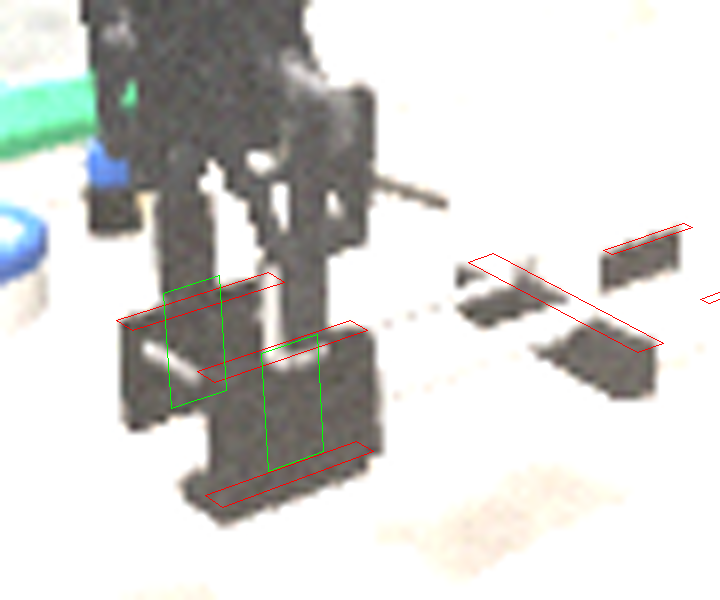

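View pics/a3t.png

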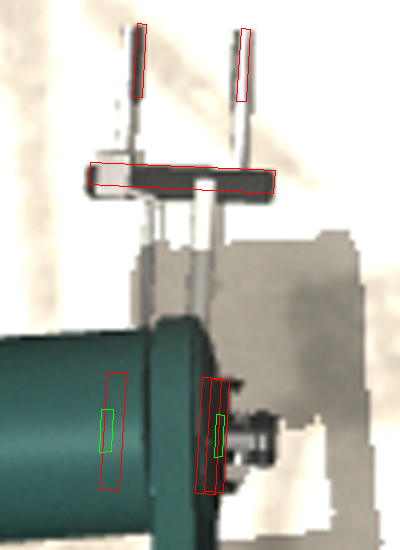

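Run:
```python
from cell import *
from h import *
c=camera("scene")
K=c["intrinsics"];E=c["extrinsics"];D=c["range_z"]
for (a,b) in [(300,300),(300,330),(295,355),(295,380),(295,400),(295,420),(295,440),(295,455),(230,420),(345,400),(350,360),(190,230),(190,270),(190,290),(190,330),(140,345)]:
    u=215+a/8;v=165+b/8;ui,vi=int(round(u)),int(round(v));d=D[vi,ui]
    q=np.linalg.inv(K)@[ui,vi,1]*d; print((a,b),(E[:3,:3].T@(q-E[:3,3])).round(4))
```

```text
(300, 300) [0.4618 0.0562 0.0815]
(300, 330) [0.4604 0.0551 0.0708]
(295, 355) [0.4632 0.06   0.0594]
(295, 380) [0.4673 0.0668 0.0468]
(295, 400) [0.467  0.0672 0.0378]
(295, 420) [0.4665 0.0671 0.029 ]
(295, 440) [0.4662 0.0671 0.0231]
(295, 455) [0.4663 0.0678 0.0168]
(230, 420) [0.4353 0.057  0.0437]
(345, 400) [0.4871 0.0685 0.0305]
(350, 360) [0.4892 0.0659 0.0458]
(190, 230) [0.4707 0.1297 0.0764]
(190, 270) [0.4677 0.1267 0.0634]
(190, 290) [0.4656 0.124  0.059 ]
(190, 330) [0.4636 0.1225 0.0451]
(140, 345) [0.4399 0.1198 0.0476]
```

Run:
```python
from cell import *
from h import *
c=camera("scene")
f=lambda p:((w2px(c,p)-[215,165]+.5)*8-.5).round(0)
for y in (.056,.0675):
  for z in (.02,.03,.04,.05,.06): print(y,z,f([.466,y,z]))
crop(c,240,195,275,230,16,"pics/a4.png",5)
print(camera("top")["time"] if 0 else read_state()["gripper_width"])
```

```text
0.056 0.02 [319. 464.]
0.056 0.03 [318. 437.]
0.056 0.04 [316. 410.]
0.056 0.05 [315. 383.]
0.056 0.06 [314. 356.]
0.0675 0.02 [299. 452.]
0.0675 0.03 [297. 425.]
0.0675 0.04 [296. 398.]
0.0675 0.05 [295. 371.]
0.0675 0.06 [293. 344.]
0.6978830565191123
```

View pics/a4.png

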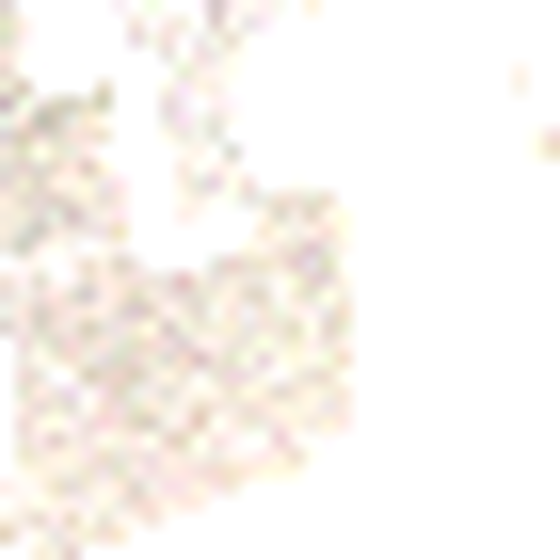

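Run:
```python
from cell import *
from h import *
c=camera("scene")
K=c["intrinsics"];E=c["extrinsics"];D=c["range_z"]
def W(u,v):
    q=np.linalg.inv(K)@[u,v,1]*D[v,u];return (E[:3,:3].T@(q-E[:3,3]))
for v in range(203,226): print(v,[tuple((W(u,v)*1000).round(0).astype(int)) for u in (244,249,252,255,259)],c["frame"][v,252])
```

```text
203 [(np.int64(477), np.int64(118), np.int64(51)), (np.int64(452), np.int64(56), np.int64(82)), (np.int64(461), np.int64(55), np.int64(79)), (np.int64(469), np.int64(53), np.int64(78)), (np.int64(568), np.int64(177), np.int64(2))] [50 50 48]
204 [(np.int64(477), np.int64(118), np.int64(48)), (np.int64(456), np.int64(62), np.int64(75)), (np.int64(460), np.int64(54), np.int64(77)), (np.int64(469), np.int64(54), np.int64(74)), (np.int64(563), np.int64(171), np.int64(2))] [49 47 46]
205 [(np.int64(477), np.int64(119), np.int64(45)), (np.int64(456), np.int64(61), np.int64(73)), (np.int64(459), np.int64(52), np.int64(75)), (np.int64(468), np.int64(52), np.int64(72)), (np.int64(491), np.int64(68), np.int64(59))] [52 50 50]
206 [(np.int64(475), np.int64(116), np.int64(44)), (np.int64(455), np.int64(61), np.int64(70)), (np.int64(460), np.int64(55), np.int64(71)), (np.int64(468), np.int64(53), np.int64(69)), (np.int64(490), np.int64(65), np.int64(58))] [55 52 50]
207 [(np.int64(477), np.int64(118), np.int64(39)), (np.int64(455), np.int64(61), np.int64(67)), (np.int64(458), np.int64(51), np.int
[... 3744 characters left out ...]
7), np.int64(61), np.int64(27)), (np.int64(458), np.int64(69), np.int64(16)), (np.int64(466), np.int64(68), np.int64(14)), (np.int64(475), np.int64(67), np.int64(11)), (np.int64(488), np.int64(68), np.int64(6))] [51 48 46]
224 [(np.int64(436), np.int64(59), np.int64(25)), (np.int64(456), np.int64(67), np.int64(15)), (np.int64(465), np.int64(66), np.int64(12)), (np.int64(475), np.int64(67), np.int64(8)), (np.int64(488), np.int64(67), np.int64(4))] [50 48 46]
225 [(np.int64(436), np.int64(61), np.int64(21)), (np.int64(455), np.int64(66), np.int64(12)), (np.int64(463), np.int64(64), np.int64(10)), (np.int64(474), np.int64(66), np.int64(5)), (np.int64(487), np.int64(66), np.int64(1))] [51 51 46]
```

Depth says the near finger ends at z≈0.06, above the palm plate, yet the TCP reads 0.0145. I'll open, lift, and measure the fingertips against the TCP reading.

Run:
```python
from cell import *
from h import *
gripper_to(1.0)
s=read_state();print(s["time"],s["eef_pos"].round(4),s["wrist_force"].round(2),s["gripper_width"])
p=s["eef_pos"];servo_line([p[0],p[1],.12],vel=.12)
gripper_to(0.7)
s=read_state();print(s["time"],s["eef_pos"].round(4),s["wrist_force"].round(2),s["gripper_width"])
c=camera("scene");np.savez("pics/lift.npz",**c);t=s["eef_pos"]
it=[((t[0],t[1],0),[np.array([[0,-.03,t[2]],[0,.03,t[2]]]),np.array([[0,0,t[2]],[0,0,t[2]+.073]]),np.array([[0,-.03,t[2]+.019],[0,.03,t[2]+.019]])],(0,0,255))]
overlay(c,it,205,120,305,230,5.4,"pics/a5.png",2)
```

```text
5.6083 [0.4658 0.0983 0.0136] [-0.57  0.07 -0.2 ] 1.0005314293739591
7.025 [0.4656 0.0982 0.1196] [-0.64 -0.17  0.49] 0.6964209004733107
```

View pics/a5.png

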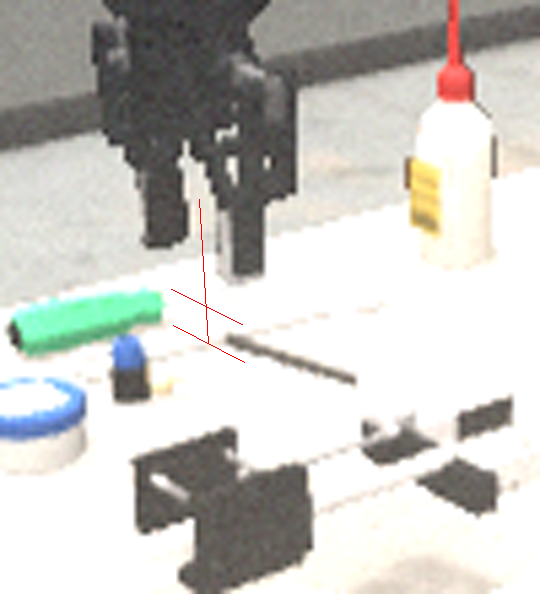

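Run:
```python
from h import *
c=dict(np.load("pics/lift.npz"))
K=c["intrinsics"];E=c["extrinsics"];D=c["range_z"]
def W(u,v):
    q=np.linalg.inv(K)@[u,v,1]*D[v,u];return (E[:3,:3].T@(q-E[:3,3]))
for (a,b) in [(245,200),(245,220),(245,240),(248,255),(248,265),(248,272),(165,200),(165,220),(165,235),(165,243)]:
    u=int(round(205+a/5.4-.5));v=int(round(120+b/5.4-.5));print((a,b),u,v,W(u,v).round(3))
```

```text
(245, 200) 250 157 [0.452 0.04  0.209]
(245, 220) 250 160 [0.461 0.054 0.196]
(245, 240) 250 164 [0.461 0.056 0.185]
(248, 255) 250 167 [0.459 0.053 0.178]
(248, 265) 250 169 [0.458 0.052 0.174]
(248, 272) 250 170 [0.461 0.057 0.169]
(165, 200) 235 157 [0.464 0.127 0.184]
(165, 220) 235 160 [0.464 0.127 0.176]
(165, 235) 235 163 [0.461 0.124 0.169]
(165, 243) 235 164 [0.464 0.129 0.164]
```

View pics/a6.png

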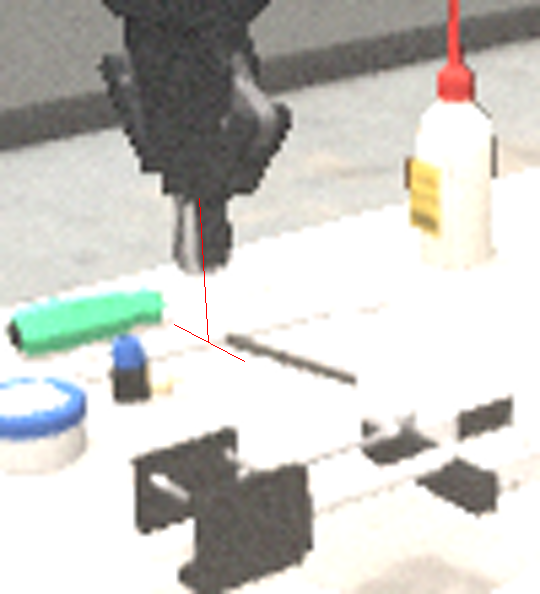

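Run:
```python
from cell import *
from h import *
print(grip_point_offset, read_state()["time"])
c=dict(np.load("pics/shut.npz"))
K=c["intrinsics"];E=c["extrinsics"];D=c["range_z"]
def W(u,v):
    q=np.linalg.inv(K)@[u,v,1]*D[v,u];return (E[:3,:3].T@(q-E[:3,3]))
for v in range(155,173): print(v,W(240,v).round(3),W(243,v).round(3),W(246,v).round(3))
```

```text
0.0187 7.7167
155 [0.451 0.082 0.204] [0.452 0.069 0.207] [0.459 0.067 0.206]
156 [0.454 0.086 0.199] [0.451 0.069 0.204] [0.458 0.067 0.203]
157 [0.454 0.087 0.196] [0.46  0.082 0.197] [0.469 0.083 0.195]
158 [0.457 0.092 0.192] [0.459 0.082 0.194] [0.468 0.082 0.192]
159 [0.456 0.09  0.19 ] [0.46  0.084 0.191] [0.47  0.085 0.188]
160 [0.456 0.09  0.187] [0.461 0.085 0.187] [0.469 0.084 0.186]
161 [0.457 0.093 0.184] [0.461 0.086 0.185] [0.469 0.083 0.184]
162 [0.457 0.093 0.181] [0.459 0.083 0.183] [0.467 0.082 0.182]
163 [0.456 0.092 0.179] [0.46  0.084 0.18 ] [0.469 0.084 0.178]
164 [0.455 0.091 0.177] [0.459 0.083 0.178] [0.469 0.085 0.175]
165 [0.455 0.091 0.174] [0.46  0.084 0.175] [0.468 0.084 0.173]
166 [0.454 0.09  0.172] [0.459 0.084 0.173] [0.468 0.084 0.17 ]
167 [0.454 0.09  0.169] [0.459 0.085 0.17 ] [0.467 0.083 0.168]
168 [0.456 0.093 0.165] [0.459 0.085 0.167] [0.468 0.085 0.165]
169 [0.454 0.091 0.164] [0.46  0.086 0.163] [0.473 0.091 0.159]
170 [0.456 0.094 0.16 ] [0.463 0.092 0.159] [0.7   0.438 0.001]
171 [0.675 0.44  0.003] [0.684 0.434 0.003] [0.694 0.429 0.002]
172 [0.67  0.432 0.003] [0.681 0.429 0.001] [0.665 0.386 0.017]
```

The depth image puts the shut fingertips at z≈0.157 with the TCP reported at 0.12, so the real tips sit about 37 mm above the reported TCP. The earlier closing therefore only rubbed the tops of the plates. I'll re-measure the reacher, then descend lower in force-checked steps.

Run:
```python
from cell import *
from h import *
c=camera("scene");np.savez("pics/s2.npz",**c)
print("ik",ik([.466,.0985,-.027],[-90,0,88.8]))
it=[((.466,.0985,-1.2),reacher(),(0,0,255))]
overlay(c,it,215,165,320,240,7,"pics/b1.png",1.2)
ct=camera("top");overlay(ct,it,230,170,310,280,5,"pics/b1t.png",1.5)
```

```text
ik [  5.11033476   4.9547087  105.2764224    0.          69.7688689
 -83.68966524]
```

View pics/b1.png

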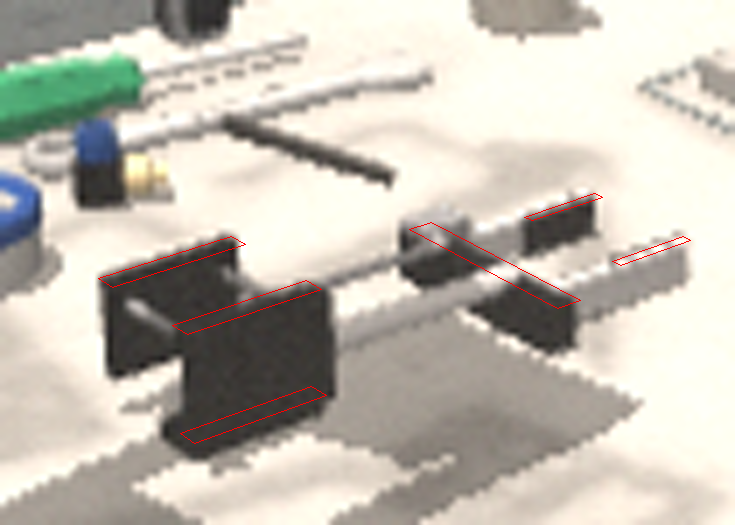

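View pics/b1t.png

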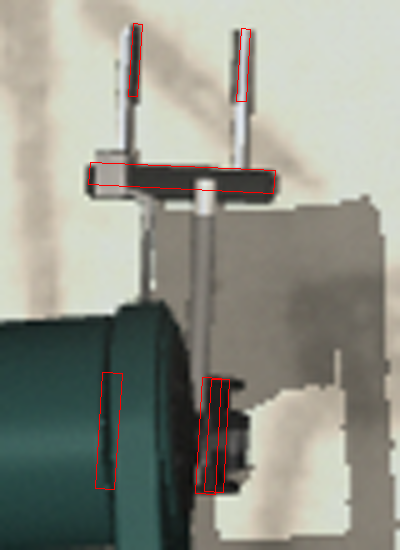

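Run:
```python
from cell import *
from h import *
gripper_to(1.0)
rot=[-90,0,89.4]
servo_line([.4665,.097,.03],rot,vel=.15)
servo_line([.4665,.097,.012],rot,vel=.05)
f0=read_state()["wrist_force"]
ok=True
for z in np.arange(.008,-.0261,-.004):
    servo_line([.4665,.097,z],rot,vel=.04)
    s=read_state();df=s["wrist_force"]-f0
    print(round(z,3),s["eef_pos"].round(4),df.round(2),round(s["time"],2))
    if abs(df).max()>5: ok=False;break
c=camera("scene");np.savez("pics/s3.npz",**c);crop(c,200,150,330,250,6,"pics/b2.png",1.5)
```

```text
0.008 [0.4663 0.097  0.0078] [ 0.68 -0.72 -0.97] 10.11
0.004 [0.4662 0.097  0.0037] [ 0.22 -0.16  0.03] 10.36
0.0 [ 4.662e-01  9.690e-02 -4.000e-04] [ 0.43 -0.95  0.98] 10.61
-0.004 [ 0.4662  0.097  -0.0044] [ 0.44  0.3  -0.93] 10.86
-0.008 [ 0.4662  0.097  -0.0084] [0.89 0.16 0.4 ] 11.11
-0.012 [ 0.4661  0.097  -0.0124] [1.17 0.8  0.68] 11.36
-0.016 [ 0.4662  0.097  -0.0164] [ 1.63  0.73 -0.54] 11.61
-0.02 [ 0.4661  0.097  -0.0204] [ 0.59  0.3  -0.54] 11.86
-0.024 [ 0.4662  0.097  -0.0244] [0.97 0.41 0.34] 12.11
```

View pics/b2.png

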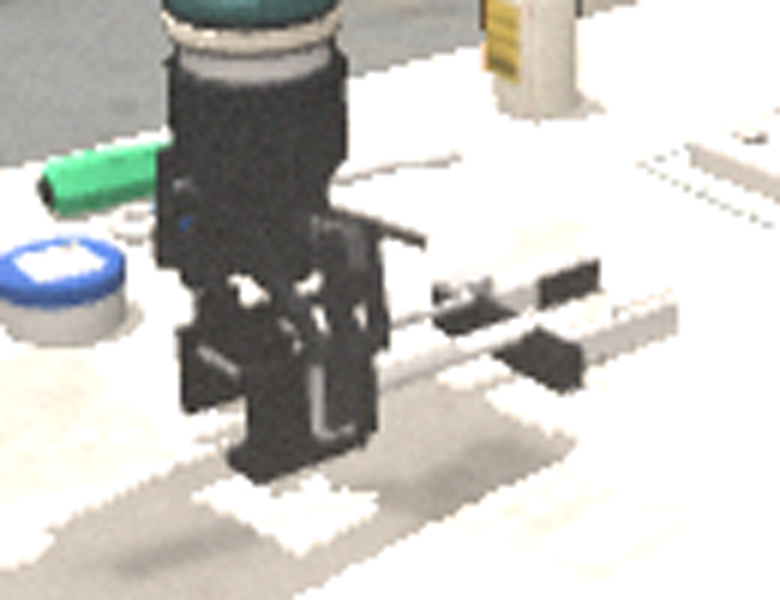

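Nothing touched at 24 mm below the nominal bench height, so the 37 mm offset is real, and the fingers now straddle the plates. I'll close lightly.

Run:
```python
from cell import *
from h import *
for w in (0.78,0.74,0.70,.68):
    gripper_to(w);s=read_state();print(w,s["gripper_width"],s["time"],s["wrist_force"].round(2))
c=camera("scene");np.savez("pics/s4.npz",**c);crop(c,200,150,330,250,6,"pics/b3.png",1.5)
p=s["eef_pos"]; servo_line([p[0]-.03,p[1],p[2]],vel=.08)
s=read_state();print(s["time"],s["eef_pos"].round(4),s["wrist_force"].round(2))
c=camera("top");crop(c,230,170,310,290,5,"pics/b3t.png",1.5)
```

```text
0.78 0.7773550095894286 12.4917 [-0.36  0.15  0.68]
0.74 0.7412966398356841 12.7083 [-0.37  1.94  0.62]
0.7 0.7049278318682798 12.925 [-1.79 -0.7   4.55]
0.68 0.6827290244076333 13.1417 [-1.85 -2.64  6.46]
13.7167 [ 0.4355  0.0961 -0.0231] [-3.88 -0.09  5.51]
```

View pics/b3.png

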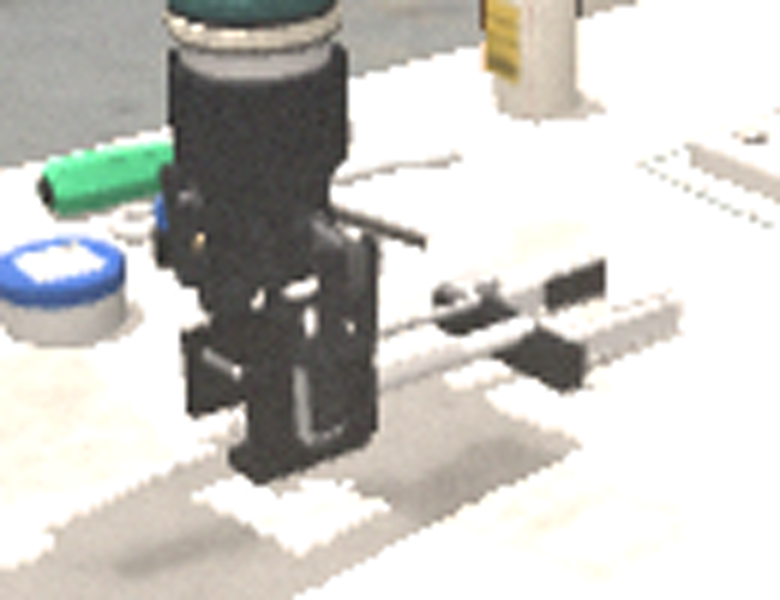

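View pics/b3t.png

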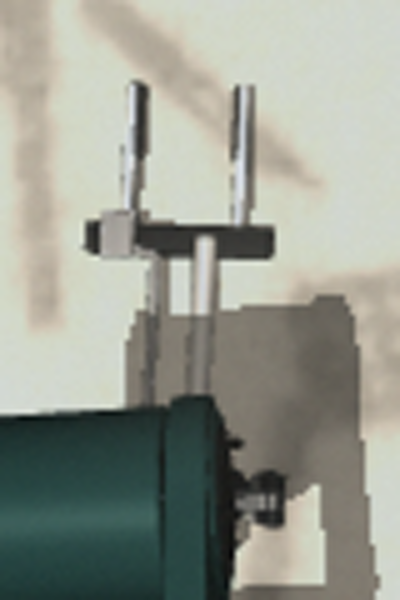

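Gripped: the reacher followed the pull back by 30 mm. Next I'll slide it over in front of the guard.

Run:
```python
from cell import *
from h import *
servo_line([.414,-.1422,-.0225],[-90,0,87],vel=.11)
s=read_state();print(s["time"],s["eef_pos"].round(4),s["ee_rot"].round(2),s["wrist_force"].round(2),s["gripper_width"])
c=camera("top");np.savez("pics/t5.npz",**c);crop(c,315,120,410,290,3.5,"pics/b4t.png",1.5)
crop(c,325,180,395,240,10,"pics/b5t.png",1.4)
c=camera("scene");np.savez("pics/s5.npz",**c);crop(c,290,170,440,290,5,"pics/b4.png",1.4)
```

```text
16.0917 [ 0.4137 -0.142  -0.0229] [-89.95   0.    87.03] [-0.48  0.18 -3.6 ] 0.6810843000347733
```

View pics/b4t.png

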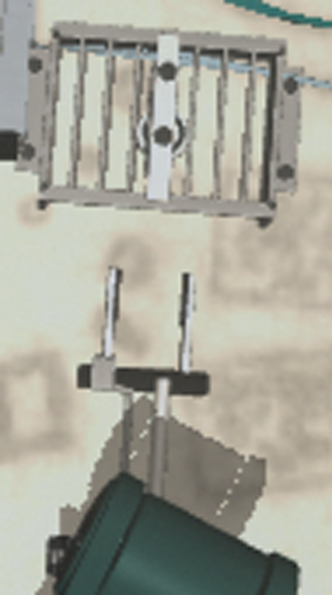

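View pics/b5t.png

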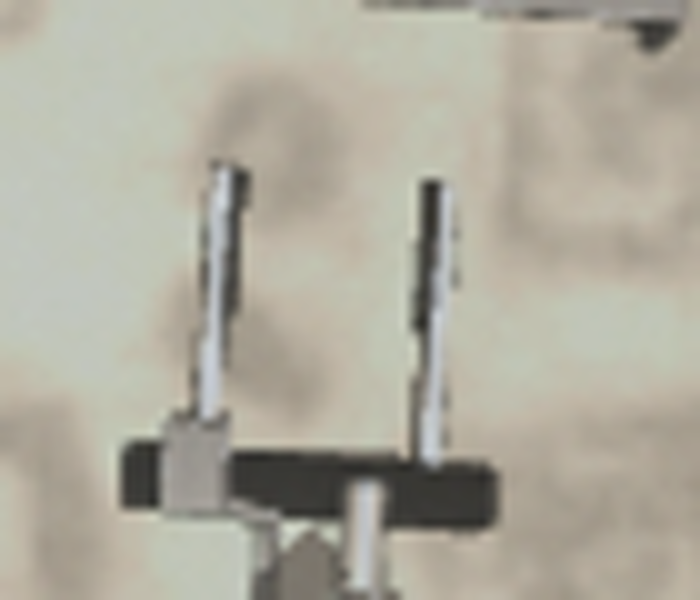

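View pics/b4.png

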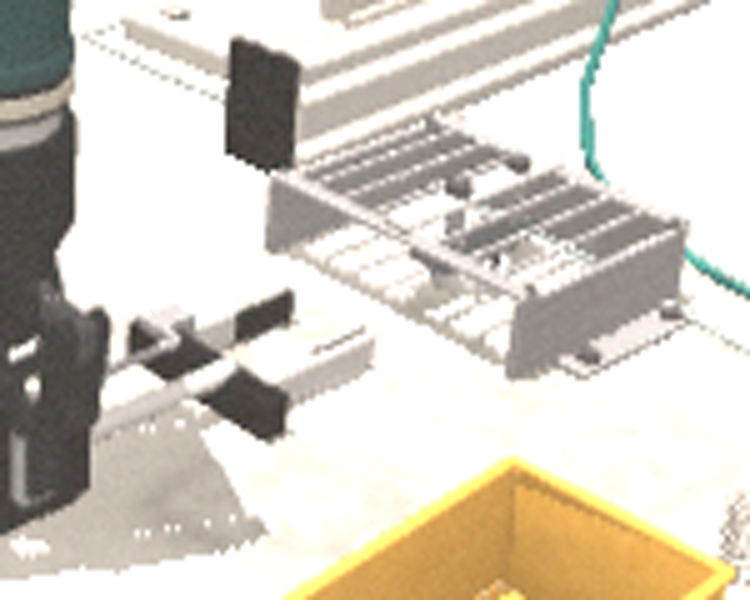

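Run:
```python
from h import *
c=dict(np.load("pics/t5.npz"))
R=lambda x,y,z:px2w(c,325+(x+.5)/10-.5,180+(y+.5)/10-.5,z)
a,b=R(248,168,.021),R(420,182,.021);yl,yr=R(121,440,.023),R(497,463,.023)
tm=(a+b)/2;ym=(yl+yr)/2
print("tips",a.round(4),b.round(4),"gap",np.hypot(*(a-b)[:2]),"yoke w",np.hypot(*(yl-yr)[:2]))
print("yaw from tips",np.degrees(np.arctan2(*(a-b)[:2]*[-1,1])),"from yoke",np.degrees(np.arctan2(-(yl-yr)[0],(yl-yr)[1])),"axis",np.degrees(np.arctan2(*(tm-ym)[[1,0]])))
print("tipmid",tm.round(4),"yokemid",ym.round(4),"len",np.hypot(*(tm-ym)[:2]))
th=np.radians(-3);g=np.array([np.cos(th),np.sin(th)]);n=np.array([-g[1],g[0]])
G=np.array([.7445,-.156]);B=np.array([.7435,-.1595]);t=np.array([.4137,-.142])
for nm,p in(("tip",tm),("yoke",ym),("tcp",t),("bearing",B)):print(nm,((p[:2]-G)@g).round(4),((p[:2]-G)@n).round(4))
b1=(0.7435,-.1595,0)
overlay(c,[(b1,ring(.021,.013),(255,0,0)),((.7445,-.156,-3),guard(),(0,0,255))],340,130,390,185,11,"pics/b6.png",1.5)
```

```text
tips [ 0.6328 -0.1289  0.021 ] [ 0.6302 -0.1754  0.021 ] gap 0.046597469385120535 yoke w 0.10086020976656045
yaw from tips -3.1618662697692996 from yoke -1.9546417738738275 axis -4.29717528702874
tipmid [ 0.6315 -0.1522  0.021 ] yokemid [ 0.5564 -0.1465  0.023 ] len 0.07530629419450578
tip -0.113 -0.0021
yoke -0.1883 -0.0004
tcp -0.3311 -0.0033
bearing -0.0008 -0.0035
```

View pics/b6.png

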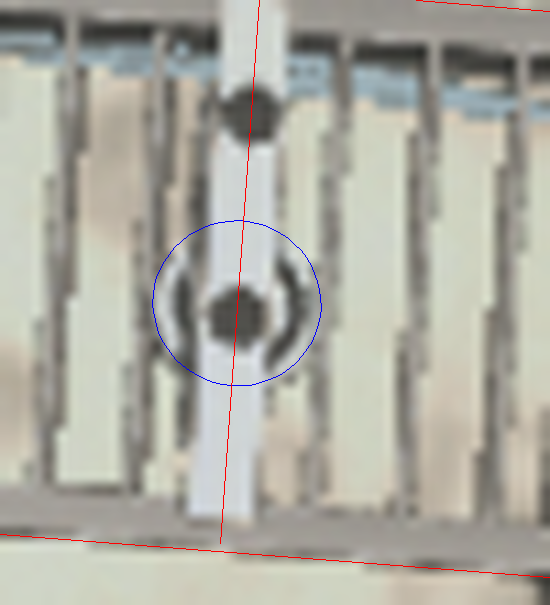

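The tips sit at guard (-0.113, -0.003), the TCP line at y = -0.0033 and the bearing at y = -0.0035, and the yaw is aligned within about 1°. Inserting in steps.

Run:
```python
from cell import *
from h import *
th=np.radians(-3);g=np.array([np.cos(th),np.sin(th)])
B=np.array([.7435,-.1595])
for d in (.29,.25,.22,.20):
    p=B-d*g;servo_line([p[0],p[1],-.0229],[-90,0,87],vel=.06)
    s=read_state();print(d,round(s["time"],2),s["eef_pos"].round(4),s["wrist_force"].round(2))
    if abs(s["wrist_force"][:2]).max()>7: print("stop");break
c=camera("top");np.savez("pics/t6.npz",**c);crop(c,325,125,400,200,8,"pics/c1t.png",1.5)
c=camera("scene");np.savez("pics/s6.npz",**c);crop(c,310,170,440,270,6,"pics/c1.png",1.4)
```

```text
0.29 17.01 [ 0.454  -0.1443 -0.0229] [ 0.39 -0.4  -2.45]
0.25 17.82 [ 0.494  -0.1464 -0.0229] [ 0.25 -0.35 -2.3 ]
0.22 18.48 [ 0.5242 -0.148  -0.0229] [ 0.45  0.04 -1.79]
0.2 18.96 [ 0.5444 -0.1491 -0.0229] [ 0.76 -0.67 -1.2 ]
```

View pics/c1t.png

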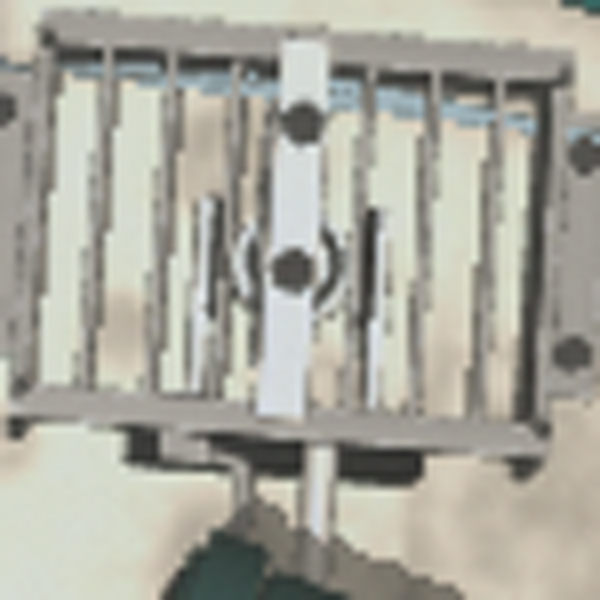

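View pics/c1.png

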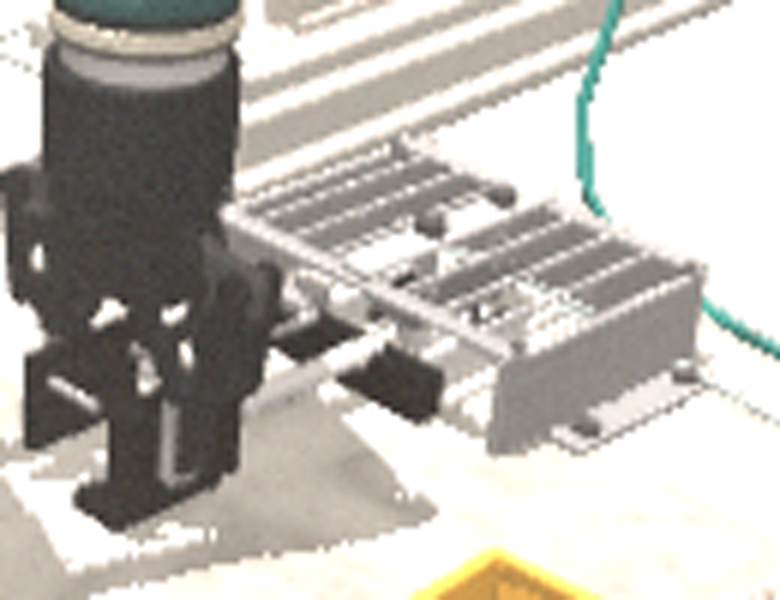

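The pads straddle the bearing symmetrically: inner faces at px 217 and 362 in the crop, ring centre at 290. I'll squeeze in stages, raising slightly to offset the forward swing of the pads.

Run:
```python
from cell import *
from h import *
th=np.radians(-3);g=np.array([np.cos(th),np.sin(th)])
p=np.array([.7435,-.1595])-.2*g
z=-.0229
for w in (.64,.60,.57,.545):
    gripper_to(w)
    z+={.64:.0006,.60:.0006,.57:.0005,.545:.0004}[w]
    servo_line([p[0],p[1],z],vel=.02)
    s=read_state();print(w,s["gripper_width"].round(4),round(s["time"],2),s["eef_pos"].round(4),s["wrist_force"].round(2))
c=camera("top");np.savez("pics/t7.npz",**c);crop(c,325,125,400,200,8,"pics/c2t.png",1.5)
```

```text
Traceback (most recent call last):
AttributeError: 'float' object has no attribute 'round'
```

Run:
```python
from cell import *
from h import *
th=np.radians(-3);g=np.array([np.cos(th),np.sin(th)])
p=np.array([.7435,-.1595])-.2*g
z=-.0223
s=read_state();print(s["gripper_width"],round(s["time"],2),s["eef_pos"].round(4),s["wrist_force"].round(2))
for w in (.60,.57,.545):
    gripper_to(w)
    z+={.60:.0006,.57:.0005,.545:.0004}[w]
    servo_line([p[0],p[1],z],vel=.02)
    s=read_state();print(w,round(s["gripper_width"],4),round(s["time"],2),s["eef_pos"].round(4),s["wrist_force"].round(2))
c=camera("top");np.savez("pics/t7.npz",**c);crop(c,325,125,400,200,8,"pics/c2t.png",1.5)
```

```text
0.6420622898421188 19.52 [ 0.5435 -0.1489 -0.0223] [0.2  0.01 0.15]
0.6 0.6052 19.99 [ 0.5439 -0.1489 -0.0217] [-0.47 -2.19  2.52]
0.57 0.5687 20.46 [ 0.544  -0.1489 -0.0212] [-0.13 -3.23  2.74]
0.545 0.5488 20.93 [ 0.544  -0.149  -0.0209] [ 0.63 -4.39  2.31]
```

View pics/c2t.png

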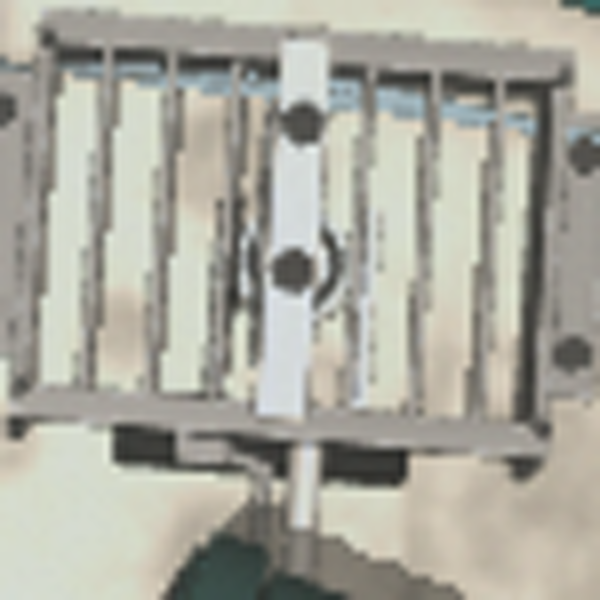

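Run:
```python
from cell import *
from h import *
th=np.radians(-3);g=np.array([np.cos(th),np.sin(th)])
p=np.array([.7435,-.1595])-.2*g
z=-.0208
for w in (.525,.51,.497):
    gripper_to(w)
    z+=.0003
    servo_line([p[0],p[1],z],vel=.02)
    s=read_state();print(w,round(s["gripper_width"],4),round(s["time"],2),s["eef_pos"].round(4),s["wrist_force"].round(2))
c=camera("top");np.savez("pics/t8.npz",**c);crop(c,325,125,400,200,8,"pics/c3t.png",1.5)
c=camera("scene");np.savez("pics/s8.npz",**c);crop(c,310,170,440,270,6,"pics/c3.png",1.4)
```

```text
0.525 0.5329 21.44 [ 0.544  -0.149  -0.0206] [ 1.72 -3.58  1.14]
0.51 0.5151 21.91 [ 0.544  -0.1489 -0.0204] [ 2.48 -4.48 -0.38]
0.497 0.4987 22.38 [ 0.544  -0.1488 -0.0202] [ 3.33 -4.55  0.29]
```

View pics/c3t.png

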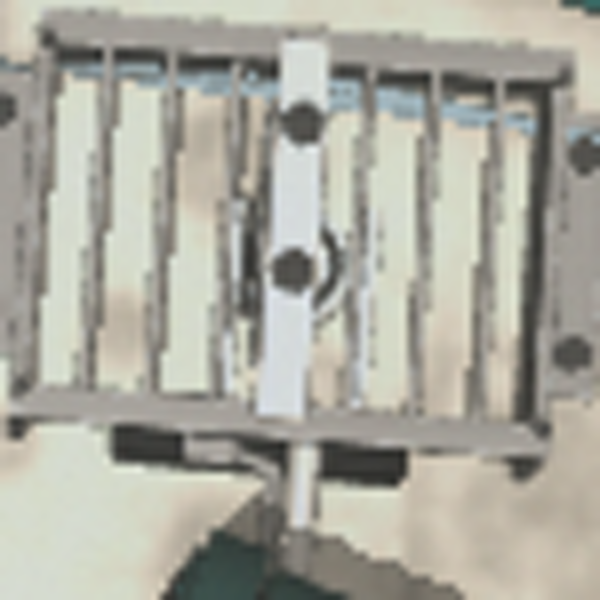

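View pics/c3.png

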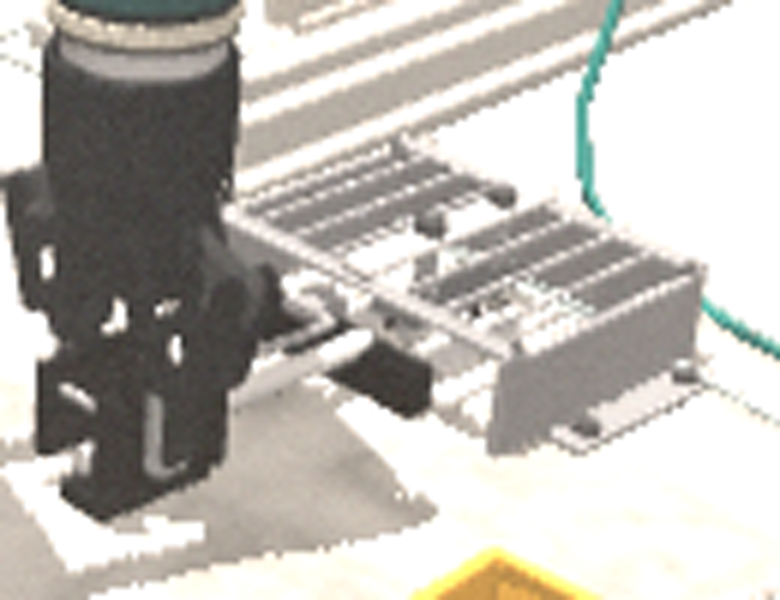

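Both pads are at the ring's edges and the handle is squeezed about 19.6 mm, for an estimated 15 N. I'll draw out slowly, with a check partway.

Run:
```python
from cell import *
from h import *
th=np.radians(-3);g=np.array([np.cos(th),np.sin(th)])
B=np.array([.7435,-.1595])
for d in (.21,.225,.245):
    p=B-d*g;servo_line([p[0],p[1],-.0199],vel=.04)
    s=read_state();print(d,round(s["gripper_width"],4),round(s["time"],2),s["eef_pos"].round(4),s["wrist_force"].round(2))
c=camera("top");np.savez("pics/t9.npz",**c);crop(c,325,125,400,210,7,"pics/c4t.png",1.5)
```

```text
0.21 0.5029 22.88 [ 0.5348 -0.1472 -0.0202] [ 5.96 -0.96 -1.78]
0.225 0.4993 23.4 [ 0.5201 -0.1458 -0.0202] [ 5.83 -0.6  -3.  ]
0.245 0.4994 24.05 [ 0.5002 -0.1446 -0.0202] [ 6.85 -0.93 -2.71]
```

View pics/c4t.png

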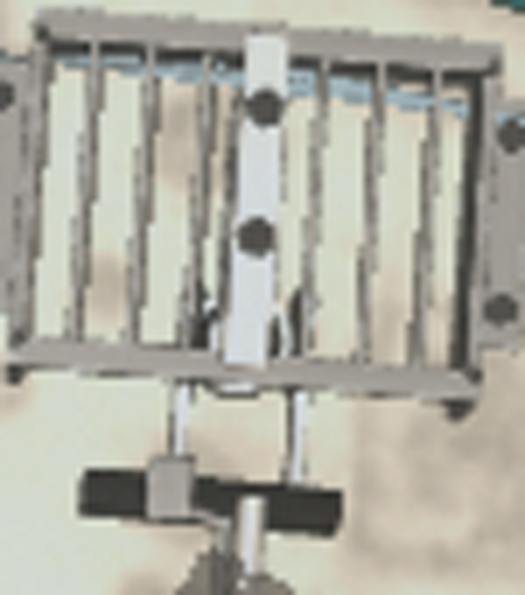

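The bearing is following: its front edge now shows under the front bar at crop (235,390). Continuing.

Run:
```python
from cell import *
from h import *
th=np.radians(-3);g=np.array([np.cos(th),np.sin(th)])
B=np.array([.7435,-.1595])
for d in (.28,.32,.372):
    p=B-d*g;servo_line([p[0],p[1],-.0202],vel=.06)
    s=read_state();print(d,round(s["gripper_width"],4),round(s["time"],2),s["eef_pos"].round(4),s["wrist_force"].round(2))
pause(.3)
c=camera("top");np.savez("pics/t10.npz",**c);crop(c,315,165,395,265,6,"pics/c5t.png",1.5)
c=camera("scene");np.savez("pics/s10.npz",**c);crop(c,270,180,430,290,5,"pics/c5.png",1.4)
```

```text
0.28 0.4996 24.83 [ 0.4624 -0.1441 -0.0203] [-3.52  2.83  5.61]
0.32 0.5012 25.65 [ 0.4226 -0.1427 -0.0203] [-3.65 -0.48  3.17]
0.372 0.5053 26.67 [ 0.3711 -0.1399 -0.0203] [-3.16  0.45  1.76]
```

View pics/c5t.png

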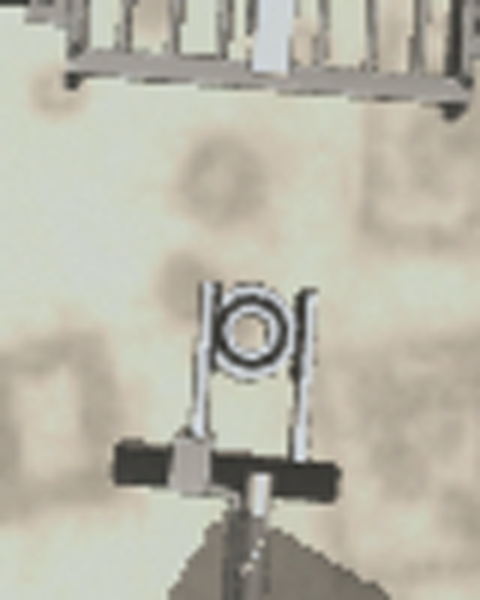

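View pics/c5.png

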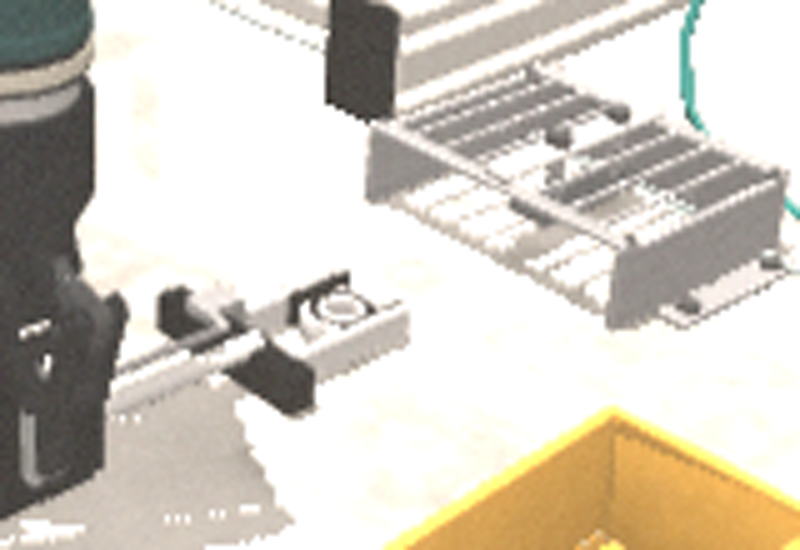

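The bearing is out between the pads, its ring centred at crop (252,332). Releasing, keeping the fingers centred on the reacher as the trigger springs out.

Run:
```python
from cell import *
from h import *
c=dict(np.load("pics/t10.npz"));b=px2w(c,315+252.5/6-.5,165+332.5/6-.5,.013)
th=np.radians(-3);g=np.array([np.cos(th),np.sin(th)]);n=np.array([-g[1],g[0]])
print("bearing guard xy",(b[:2]-[.7445,-.156])@g,(b[:2]-[.7445,-.156])@n)
p=np.array([.7435,-.1595])-.372*g
for w,z in((.54,-.0208),(.59,-.0216),(.64,-.0223),(.70,-.0232),(.80,-.0235)):
    gripper_to(w);servo_line([p[0],p[1],z],vel=.03)
    s=read_state();print(w,round(s["gripper_width"],4),round(s["time"],2),s["eef_pos"].round(4),s["wrist_force"].round(2))
gripper_to(.85)
q=p+.007*n;servo_line([q[0],q[1],-.0235],vel=.03)
gripper_to(1.0);s=read_state();print(round(s["time"],2),s["eef_pos"].round(4),s["wrist_force"].round(2))
c=camera("top");np.savez("pics/t11.npz",**c);crop(c,315,165,395,265,6,"pics/d1t.png",1.5)
c=camera("scene");np.savez("pics/s11.npz",**c);crop(c,240,190,370,300,5.4,"pics/d1.png",2)
```

```text
bearing guard xy -0.17447808783679397 -0.003298353713039632
0.54 0.5434 27.53 [ 0.3721 -0.1399 -0.0208] [-0.48  0.77 -1.58]
0.59 0.5895 28.01 [ 0.3721 -0.1402 -0.0215] [ 0.32 -0.74 -1.14]
0.64 0.6406 28.48 [ 0.372  -0.14   -0.0222] [-0.43  1.07 -1.38]
0.7 0.702 28.96 [ 0.3721 -0.1401 -0.0232] [-1.06  0.29 -1.89]
0.8 0.8002 29.46 [ 0.3721 -0.1401 -0.0234] [-0.47 -0.38 -0.04]
30.36 [ 0.3724 -0.133  -0.0235] [-1.02 -0.45 -0.33]
```

View pics/d1t.png

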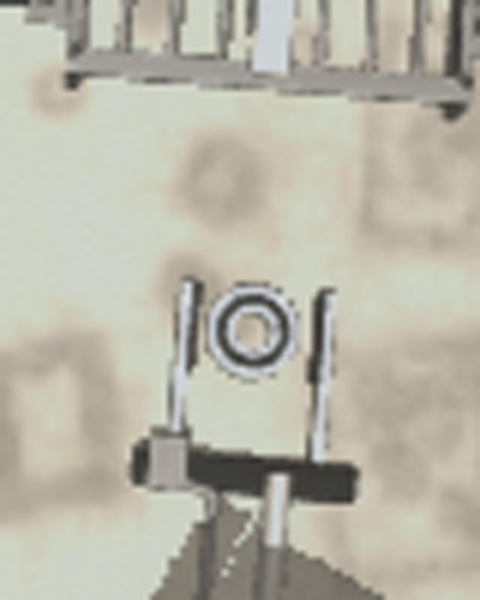

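View pics/d1.png

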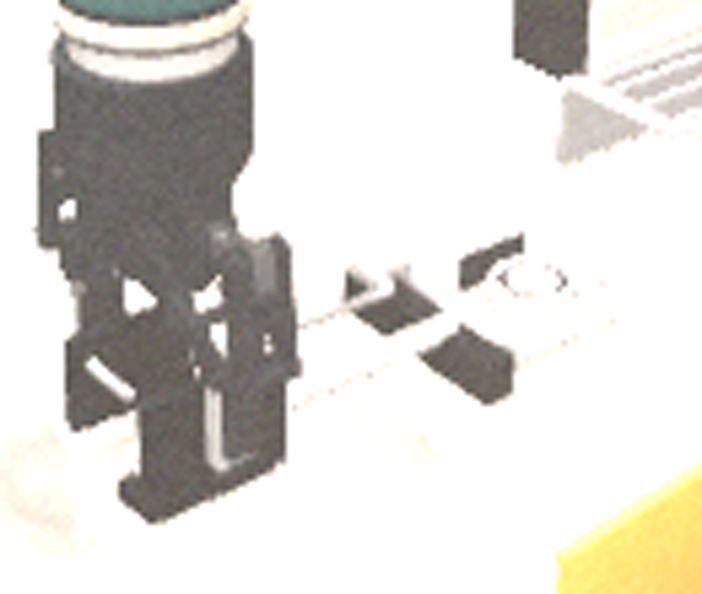

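The jaws have sprung open clear of the ring. The reacher body re-centred with the palm finger, so I'll undo my lateral shift, then lift away gently.

Run:
```python
from cell import *
from h import *
th=np.radians(-3);g=np.array([np.cos(th),np.sin(th)]);n=np.array([-g[1],g[0]])
p=np.array([.7435,-.1595])-.372*g
q=p-.003*n;servo_line([q[0],q[1],-.0235],vel=.02)
s=read_state();print(round(s["time"],2),s["eef_pos"].round(4),s["wrist_force"].round(2))
for z in (-.015,0,.03):
    servo_line([q[0],q[1],z],vel=.04);s=read_state();print(round(s["time"],2),s["eef_pos"].round(4),s["wrist_force"].round(2))
servo_line([q[0],q[1],.15],vel=.12)
movep([.30,.25,.25],[-90,0,100]);pause(.3)
c=camera("top");np.savez("pics/t12.npz",**c);crop(c,305,165,395,275,5,"pics/e1t.png",1.5)
c=camera("scene");np.savez("pics/s12.npz",**c);crop(c,240,190,370,290,6,"pics/e1.png",1.2)
print(read_state()["time"])
```

```text
31.11 [ 0.3718 -0.1431 -0.0235] [-0.75 -0.58  0.02]
31.48 [ 0.3723 -0.1432 -0.0144] [ 0.24 -0.23 -0.15]
32.0 [ 3.721e-01 -1.431e-01  3.000e-04] [-0.32  0.89 -0.44]
32.9 [ 0.3716 -0.1429  0.0298] [0.94 0.72 0.01]
35.975
```

View pics/e1t.png

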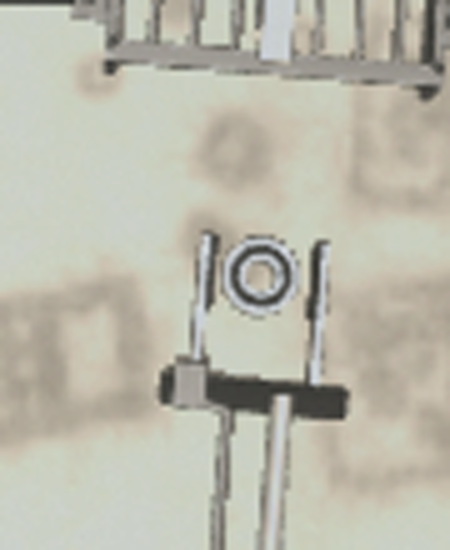

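View pics/e1.png

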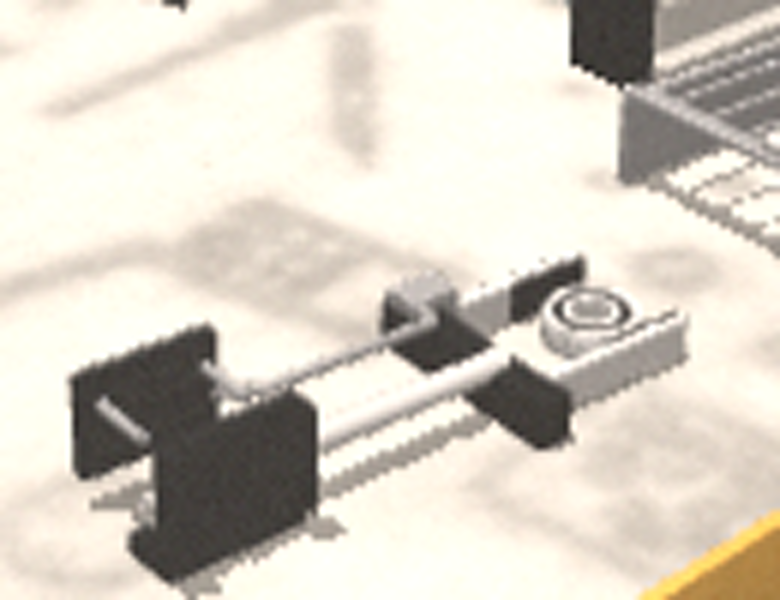

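The jaws are fully open (crop 212 to 312, about 54 mm) and the bearing lies flat between them at (260,276). One depth check, then I hand in.

Run:
```python
from cell import *
from h import *
c=dict(np.load("pics/t12.npz"));b=px2w(c,305+260.5/5-.5,165+276.5/5-.5,.013)
th=np.radians(-3);g=np.array([np.cos(th),np.sin(th)]);print("bearing gx",(b[:2]-[.7445,-.156])@g,b)
K=c["intrinsics"];E=c["extrinsics"];D=c["range_z"];v,u=np.mgrid[0:400,0:640]
P=(np.stack([(u-K[0,2])*D/K[0,0],(v-K[1,2])*D/K[1,1],D],-1)-E[:3,3])@E[:3,:3]
r=np.hypot(P[...,0]-b[0],P[...,1]-b[1]);m=(r>.011)&(r<.019)
print("ring top z med",np.median(P[m][:,2]),np.percentile(P[m][:,2],[20,80]))
print(read_state()["wrist_force"].round(2))
job_done()
```

```text
bearing gx -0.17415914254352022 [ 0.57040571 -0.15020206  0.013     ]
ring top z med 0.013247339633918373 [0.01147285 0.01546482]
[ 0.52  0.26 -0.24]
the job is handed in; nothing more can be done
```

I drew the bearing out with the reacher and left it flat on the bench in front of the guard with the jaws open. I handed the job in at about 36 s; no verdict was reported.

- **Retrieval:** I took the reacher by its handle, slid it in front of the guard and put the jaws in either side of the bearing. I then squeezed the handle about 19.6 mm and drew the bearing out along the bench.
- **Grip force:** It should have been about 15 N. I worked that out from the gripper opening, as there is no reading of it.
- **Last checks:** The bearing's origin is at about guard x = -0.174 m, and its top is 13 mm above the bench, as it should be lying flat. The jaw gap measures about 54 mm, which is fully open, and the reacher lies flat. The arm is clear with the wrist force near zero. Sideways wrist force peaked at about 7 N in the readings I took while the jaws were at or in the guard.
- **Disagreement:** The camera showed the fingertips about 37 mm above where the TCP reading put them. Because of this my first attempt at the handle only rubbed the tops of its plates and shifted the reacher 1–2 mm. I corrected for the offset, and coming down with no contact confirmed it.
- **Not checked:** I did not re-measure the bystanders. Neither the arm nor the reacher was moved near them.

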